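# Punch the plaque, then hold the hold-down flap open

### The arm

A 6-joint arm with a two-finger parallel gripper is mounted at the origin on the work surface. World frame = base frame: x ahead of the robot, y to its left, z up, the work surface at z = 0. Lengths are in m, angles in rad, forces in N, time in s.
With the tool pointing down it reaches from about 0.425 to 0.95 m from the base axis. Payload 3.5 kg.
Tool frame: the origin (TCP) lies on the centre line of the jaws, within the pads' length; the fingertips stand tip_extent ahead of it and the grasp point (between the pads) lies 2 mm behind it (tip_extent is the distance from the TCP to the fingertips, in m); z points along the fingers, y is the direction in which the jaws open and shut (so a half turn about z gives the same grasp; the last joint's range is limited). The gripper opens to 85 mm and grips with 20 to 120 N. Pads are 22 mm wide; open, the fingers measure 114 mm over their backs; the gripper's body (76 mm by 85 mm) begins 54 mm behind the grasp point. The pads swing forward as they close: fully open they stand 13 mm farther back than shut.
Start: joints at [-1.285, 0.286, 1.577, -0, 1.279, -0.15], TCP at [0.285, -0.612, 0.248] pointing down, gripper open.
Joint ranges: [-2.77, 2.77], [-0.9, 2.22], [0.21, 2.48], [-1.53, 4.67], [0.24, 2.81], [-2.84, 2.84]. Speed limits (rad/s): [2.79, 2.79, 3.14, 3.14, 3.14, 3.14].

### API

Orientations are given as a unit quaternion [x, y, z, w].
In Python, from plant import * gives the robot as it stands.
- The arm moves only by the shell command python3 -m crank 'ROWS' [FORCE]. ROWS is JSON, a list of rows, each a list of 7 numbers: the gripper's target within -1 to 1 (shut at 1, half-way at 0, fully open at -1), then the shift along the tool's x, y, z in cm, then the turn, a rotation vector about the tool's x, y, z in degrees. In form: [[fingers, tx, ty, tz, wx, wy, wz], ...]. A call has 1 to 5 rows; each row shifts and turns the commanded pose from where the row before left it, along the tool's axes as they then stand; what a row does not reach is not made up. A row lasts 1/10 s, in which the tool goes at most 50 mm and 8.59 degrees, less where a joint would pass 70% of its speed; a pose out of reach is approached as far as the arm can. A call is refused whole if a number of a shift passes 5 or a number of a turn 8.59, either way. A call with a gripper value outside its range is refused whole. The fingers move at their own pace and stop on an object; FORCE is the grip in N (left out, the last holds). Time passes only in rows, so rows that do not move let the fingers close. It gives the time, the measured TCP pose, the force and the opening at its end, in the units of the state.
- get_state(): the state, without advancing time (a new reading comes with each control period).
- read_camera(name): name is "scene" or "top" or "wrist"; returns a dict with "color" (480x640x3 uint8, red, green, blue), "vfov" (degrees; the focal length in pixels is half the picture's height over the tangent of half this angle, whatever the lens; pixels are square), "cx", "cy" (the principal point, pixels), "cam_to_world" (4x4, takes a point from camera to world coordinates). Camera axes: x right, y up, looking along -z (the intrinsics and any distortion apply to the point x, -y, -z); pixel columns grow to the right and rows downward; lengths in m; the calibration is good to about 2 mm. A picture is of the moment at which its call begins. There is no depth.
- sign_off(): hands the job in, once; it reports no verdict.
Trained networks look in the newest picture that a camera, given by its name, has taken for a name from the list of things; names that differ only in an ending like _2 or _b are one class to them, and where a whole thing is asked for, a point or a joint stands for the part that bears it (a point fixed in the world has none). Each returns a list of dicts, best first, with "p" (0 to 1); they miss things now and then, are a little off and sometimes report something else, mostly with a low value. They report only what shows in the picture. A call takes as long as a camera call. They do not tell look-alikes from the thing itself.
- trace(thing, camera): "pixels" (480x640 bool, what is visible of it) and "location" ([column, row] in pixels, amid what is visible of it).
- place_of(thing, camera): "location" ([column, row] in pixels: a listed point, or the origin of a listed thing).
The state is a dict: "time": time; "qpos": joint angles; "dq": joint speeds; "joint_efforts": joint torques, N m; "eef_pos": TCP position; "tcp_rot": TCP orientation; "contact_force": force on the tool from outside, world axes, zero at the start; "wrist_torque": the same for the moment, N m; "opening": opening from 0.0 (shut) to 1.0 (fully open).
Only numpy, scipy, OpenCV 4.12 (cv2) and the standard library are available. Lean on these libraries where they do the work, as an engineer would, in place of code of your own. Each camera call takes 0.05 s, during which the arm holds its last target.

### The job

Pick up the wooden mallet and, with the clear flap of the jig still shut, knock the brass-headed sprung punch all the way down with the mallet head, then put the mallet down on the bench, clear of the jig. Then lift the flap, which has a wooden grip, and hold it open at 50 degrees so that the person opposite can take out the punched plaque: the flap falls shut by itself, so finish while still holding it there in the gripper. Do not touch the punch with the gripper, and leave the glue bottle, paint tub and bead box where they stand.

Things in the scene. Friction and masses are not known exactly. Their poses are not given: they have to be found in the camera images.
- jig: Fixed plywood punching jig on the bench, base 185 (its x) x 260 (its y) x 30 mm high. Origin on the bench level, not at the base's middle: the base spans x -100..+85, y -100..+160 mm. At its x = 0, y = +125 mm stands a blue gantry (142 mm along x, 24 mm along y, top 83 mm above the bench) that carries the punch. A cake-shaped wooden plaque with white icing is fixed in the jig, half under the flap. The jig is turned up to 17 degrees about the vertical.
- punch_top (a point): Centre of the top face of the punch's brass head (head 28 mm across, 12 mm thick), at jig x = 0, y = +125 mm, 108 mm above the bench when up. It is pressed straight down.
- punch (a joint): Travel of the punch in m: 0 = up, 0.012 = fully down on its stop. Its spring pushes back with 2 N at the top and 8 N at the bottom and returns it when let go.
- flap (a joint): Opening angle of the flap in rad: 0 = shut (level), grows as its far edge rises, 50 degrees = 0.873, stop at 1.45. Its weight and a weak spring shut it from every angle; lifting it takes about 2 N at the grip.
- flap_hinge (a point): Point on the flap's hinge line, in the middle of its width, at jig x = -78, y = 0, 42 mm above the bench. The hinge line runs along the jig's y, on the side nearest the robot, so the far edge swings up and back towards the robot. This frame turns with the flap: its x runs along the flap away from the hinge, its y along the hinge, its z out of the flap's upper face.
- flap_grip (a point): Grip point of the wooden tab on the flap's upper face, 120 mm from the hinge line along the flap and 32 mm above it (28 mm above the flap's upper face). The tab is a block 26 mm (flap x) x 16 mm (flap y) x 42 mm tall, take it across its 16 mm. The flap is a clear plate 150 x 150 x 8 mm with a red frame, 250 g; shut, its upper face is 46 mm above the bench and the tab's top 88 mm. Axes as flap_hinge.
- mallet: Small wooden mallet, loose, about 250 g, standing on one striking face with its handle level. Head 50 x 50 mm and 80 mm high; the handle, 20 mm wide and 22 mm high, leaves the head towards the mallet's -x, its axis 40 mm above the lower face, and ends 155 mm from the head's centre. Origin at the centre of the lower striking face; z up. Turned up to 35 degrees about the vertical.
- mallet_grip (a point): Point on the handle's axis near the head, 58 mm from the head's centre (at mallet x = -58, z = 40 mm), a good place to grip.
- mallet_center (a point): Centre of the mallet's head, 40 mm above its lower face.
- glue: White glue bottle, 56 mm across, 150 mm tall, origin at the centre of its underside. Bystander.
- tub: Yellow plastic paint tub, 84 mm across, 45 mm tall, origin at the centre of its underside. Bystander.
- beadbox: Shut red plastic bead box 75 x 110 x 50 mm, origin at the centre of its underside. Bystander.
Not all that is in view belongs to the job. What is shaped like the mallet but red is not meant.

How it is judged:
On the way, in this order (a step that is already met when the one before it is completed fails the run):
1. the punch is driven at least 10 mm down by the mallet while the flap is shut (value of joint punch above 0.01 m and contact force between mallet and punch above 2 N and value of joint flap below 0.1 rad), for 0.03 s.
2. the mallet is put down and let go on the bench, clear of the jig, and the flap is still shut (contact force between the fingers and mallet below 0.1 N and contact force between mallet and jig below 0.1 N and height (world z) of mallet_center below 0.05 m and linear speed of mallet below 0.03 m/s and value of joint flap below 0.1 rad), for 0.2 s.
At the end, for the whole second after the job is handed in: The flap is held still by the fingers at 50 degrees, within 7 degrees, touched by nothing else; the punch has sprung back up; the mallet lies or stands at rest on the bench, released and clear of the jig (value of joint flap between 0.75 and 0.995 rad and velocity of joint flap between -0.06 and 0.06 rad/s and contact force between the fingers and flap above 0.5 N and value of joint punch below 0.003 m and contact force between the fingers and mallet below 0.1 N and contact force between mallet and jig below 0.1 N and height (world z) of mallet_center below 0.05 m and linear speed of mallet below 0.03 m/s and contact force between flap and glue below 0.1 N and contact force between flap and tub below 0.1 N and contact force between flap and beadbox below 0.1 N); the arm keeps its last pose, push and grip.
It fails at once if the gripper touches the punch (contact force between the arm and punch above 0.5 N).
It fails at once if the fingers touch the punch (contact force between the fingers and punch above 0.5 N).
It fails at once if the glue bottle is shifted by more than 25 mm or tipped (distance of glue from where it was at the start of the episode above 0.025 m or angle between glue's own z axis and vertical above 0.3 rad).
It fails at once if the paint tub is shifted by more than 25 mm or tipped (distance of tub from where it was at the start of the episode above 0.025 m or angle between tub's own z axis and vertical above 0.3 rad).
It fails at once if the bead box is shifted by more than 25 mm or tipped (distance of beadbox from where it was at the start of the episode above 0.025 m or angle between beadbox's own z axis and vertical above 0.3 rad).
It also fails if it takes over 58 s, if anything falls off the work surface, if the arm or the gripper's body presses on something with over 40 N, if the wrist force passes 120 N, or if a joint passes its speed limit or range.

## Working session

There is one attempt and no reset: what is moved stays moved. The work goes in short steps, Python scripts to look and compute and a shell command to move; the robot and the scene stay as the last step left them, time stands still between calls to the robot, and variables do not carry over. Pictures are saved under pics/ and viewed, and the job is handed in when it is done.

```bash
mkdir -p pics; ls; cat > h.py <<'E'
from plant import *
import numpy as np, cv2
def snap(name,f):
    r=read_camera(name); cv2.imwrite('pics/'+f,cv2.cvtColor(r['color'],cv2.COLOR_RGB2BGR)); return r
E
python3 - <<'E'
from h import *
for c in ['scene','top']:
    r=snap(c,c+'0.png'); print(c,r['vfov'],r['cx'],r['cy'],[k for k in r]); print(np.round(r['cam_to_world'],3))
    for t in ['mallet','mallet_grip','mallet_center','jig','punch_top','flap_hinge','flap_grip','glue','tub','beadbox']:
        print(t,[(np.round(d['location'],1).tolist(),round(d['p'],2)) for d in place_of(t,c)][:4])
s=get_state();print(s)
E
```

```text
pics
scene 43.35370351078947 307.38936345283054 243.54177848070444 ['color', 'vfov', 'cx', 'cy', 'cam_to_world']
[[-0.564 -0.46   0.686  1.391]
 [ 0.826 -0.297  0.48   0.583]
 [-0.017  0.837  0.547  0.757]
 [ 0.     0.     0.     1.   ]]
mallet [([236.6, 245.7], 0.68), ([352.3, 249.3], 0.58)]
mallet_grip [([363.6, 222.8], 0.68), ([259.9, 226.4], 0.58)]
mallet_center [([350.7, 236.0], 0.83), ([235.8, 232.2], 0.68)]
jig [([379.9, 311.8], 0.7), ([262.7, 224.1], 0.33)]
punch_top [([447.5, 294.6], 0.49)]
flap_hinge [([398.4, 275.2], 0.95)]
flap_grip [([369.0, 298.6], 0.8)]
glue [([183.4, 309.4], 0.79), ([249.2, 340.0], 0.65), ([378.3, 314.0], 0.44), ([447.3, 293.8], 0.16)]
tub [([247.3, 336.6], 0.74)]
beadbox [([318.3, 378.7], 0.96), ([263.1, 225.4], 0.33)]
top 47.374415261914315 323.0030384196925 238.0220921909767 ['color', 'vfov', 'cx', 'cy', 'cam_to_world']
[[-0.1    0.97  -0.22   0.402]
 [-0.995 -0.096  0.028  0.051]
 [ 0.006  0.221  0.975  0.98 ]
 [ 0.     0.     0.     1.   ]]
mallet [([339.4, 353.9], 0.94), ([452.1, 268.4], 0.86), ([438.8, 296.5], 0.35)]
mallet_grip [([437.8, 296.8
[... 302 characters left out ...]
time': 1.1, 'qpos': array([-1.28502789e+00,  2.86314363e-01,  1.57666961e+00, -2.57626315e-05,
        1.27860175e+00, -1.49992640e-01]), 'dq': array([ 2.04230727e-03, -7.24814309e-06,  3.36732886e-04,  1.88549195e-03,
        1.50409957e-03, -1.06917071e-03]), 'joint_efforts': array([-9.63289785e-04, -4.05975223e+01, -2.92944610e+01, -1.88858317e-04,
        6.13806114e-04, -4.46043074e-06]), 'eef_pos': array([ 0.28494319, -0.61190606,  0.24833176]), 'tcp_rot': array([ 9.76356984e-01,  2.16164380e-01, -1.20719420e-05,  4.29282646e-06]), 'contact_force': array([-0.71236301,  0.85638787, -0.25586732]), 'wrist_torque': array([0.03793746, 0.00649116, 0.02162498]), 'opening': 1.0027555944203375}
```

View pics/scene0.png

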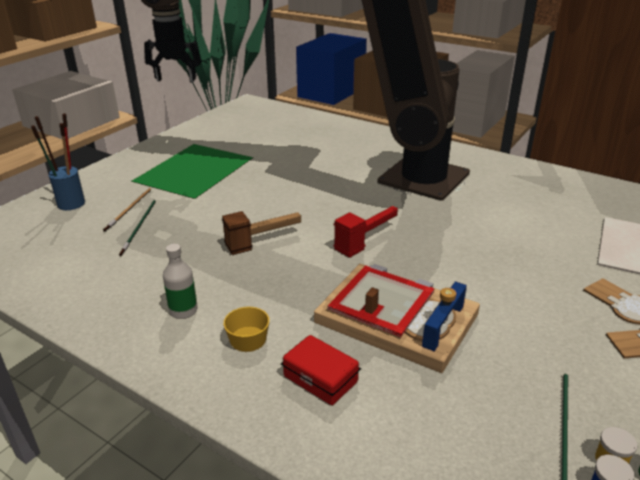

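View pics/top0.png

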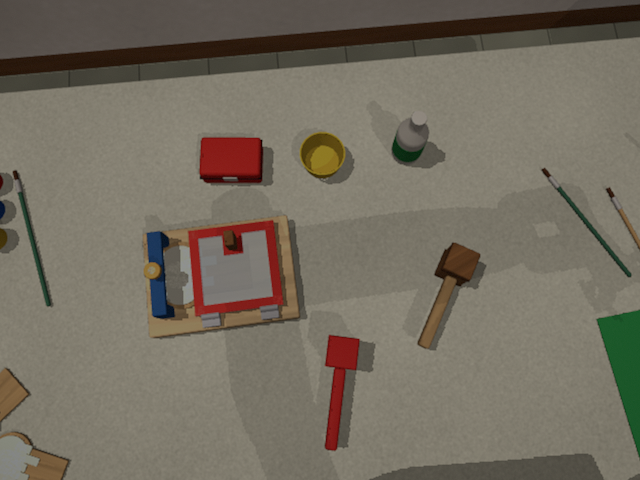

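```bash
cat >> h.py <<'E'
from scipy.optimize import least_squares
class Cam:
    def __init__(s,r):
        s.f=240/np.tan(np.radians(r['vfov'])/2); s.c=np.array([r['cx'],r['cy']]); T=np.array(r['cam_to_world']); s.R=T[:3,:3]; s.t=T[:3,3]
    def proj(s,P):
        q=(np.atleast_2d(P)-s.t)@s.R
        return np.c_[q[:,0]/-q[:,2],-q[:,1]/-q[:,2]]*s.f+s.c
    def ray(s,uv,z):
        d=s.R@np.array([(uv[0]-s.c[0])/s.f,-(uv[1]-s.c[1])/s.f,-1]); return s.t+d*(z-s.t[2])/d[2]
def place(P,x,y,a):
    P=np.atleast_2d(P).astype(float); c,s=np.cos(a),np.sin(a)
    return np.c_[x+c*P[:,0]-s*P[:,1],y+s*P[:,0]+c*P[:,1],P[:,2]]
def fit(obs,x0):  # obs: (cam,uv,P)
    g=lambda v:np.concatenate([(c.proj(place(P,*v))[0]-uv) for c,uv,P in obs])
    return least_squares(g,x0,loss='soft_l1',f_scale=2)
E
python3 - <<'E'
from h import *
S=Cam(read_camera('scene'));T=Cam(read_camera('top'))
J={'jig':[0,0,0],'punch_top':[0,.125,.108],'flap_hinge':[-.078,0,.042],'flap_grip':[.042,0,.074]}
js={'punch_top':[447.5,294.6],'flap_hinge':[398.4,275.2],'flap_grip':[369,298.6],'jig':[379.9,311.8]}
jt={'punch_top':[155.1,271.1],'flap_hinge':[239,313],'flap_grip':[229.4,241],'jig':[236.8,268.5]}
o=[(S,js[k],J[k]) for k in js]+[(T,jt[k],J[k]) for k in jt]
r=fit(o,[.55,.1,0]);print('jig',r.x,np.degrees(r.x[2]),r.fun.round(1))
# mallet
M={'mallet':[0,0,0],'mallet_grip':[-.058,0,.04],'mallet_center':[0,0,.04]}
ms={'mallet':[236.6,245.7],'mallet_grip':[259.9,226.4],'mallet_center':[235.8,232.2]}
mt={'mallet':[452.1,268.4],'mallet_grip':[437.8,296.8],'mallet_center':[457.6,261.3]}
o=[(S,ms[k],M[k]) for k in ms]+[(T,mt[k],M[k]) for k in mt]
r2=fit(o,[.45,-.15,0]);print('mal',r2.x,np.degrees(r2.x[2]),r2.fun.round(1))
for n,uv,z in [('glue',[411,135],.1),('beadbox',[237.3,163.6],0),('tub',[322,155],.03)]: print(n,T.ray(uv,z))
def boxc(x0,x1,y0,y1,z0,z1): return np.array([[x,y,z] for x in(x0,x1) for y in(y0,y1) for z in(z0,z1)])
B=[(boxc(-.1,.085,-.1,.16,0,.03),r.x,(0,255,0)),(boxc(-.071,.071,.113,.137,.03,.083),r.x,(255,0,255)),(boxc(.029,.055,-.008,.008,.046,.088),r.x,(255,255,0)),(boxc(-.025,.025,-.025,.025,0,.08),r2.x,(0,255,255)),(boxc(-.155,-.025,-.01,.01,.029,.051),r2.x,(255,255,0))]
for c,n in((S,'scene'),(T,'top')):
    im=cv2.imread(f'pics/{n}0.png')
    im=cv2.resize(im,None,fx=2,fy=2)
    for b,v,col in B:
        p=(c.proj(place(b,*v))*2).astype(int)
        for i in range(8):
            for k in(1,2,4):
                if not i&k: cv2.line(im,tuple(p[i].tolist()),tuple(p[i|k].tolist()),col,1)
    if n=='top': im=im[400:760,250:1000]
    else: im=im[380:780,380:1000]
    cv2.imwrite(f'pics/ov_{n}.png',im)
E
```

```text
jig [0.57607857 0.18028501 0.0297267 ] 1.703214503525215 [-0.1 -3.   0.4  2.1  2.3 -2.  -0.1  3.5 -3.2 -0.8  0.8 -0.8  0.9 -1.1
  2.2  2.8]
mal [ 0.54286297 -0.20503381 -0.64751346] -37.09978859182204 [ 0.7  1.8  1.   1.5  0.1  0.4 -0.   0.1  3.8 -3.9 -0.1  3.4]
glue [ 0.76635035 -0.14381158  0.1       ]
beadbox [0.78238065 0.16976299 0.        ]
tub [0.7722012  0.00965695 0.03      ]
```

```bash
sleep 1; ls pics
```

```text
ov_scene.png
ov_top.png
scene0.png
top0.png
```

View pics/ov_scene.png

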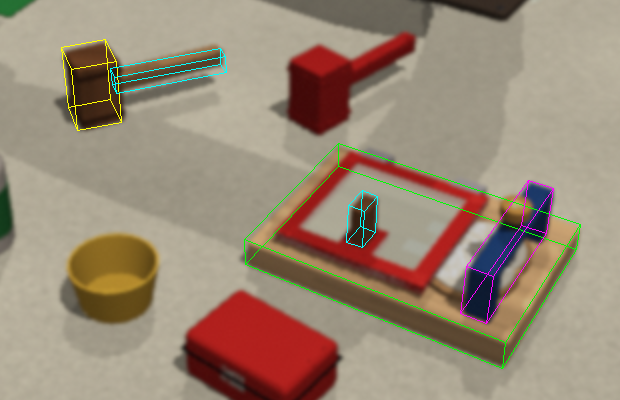

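View pics/ov_top.png

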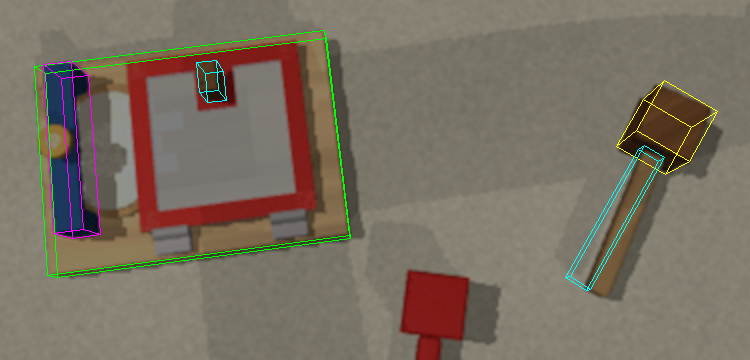

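```bash
cat >> h.py <<'E'
from scipy.optimize import minimize
def boxc(x0,x1,y0,y1,z0,z1): return np.array([[x,y,z] for x in(x0,x1) for y in(y0,y1) for z in(z0,z1)])
MAL=[boxc(-.025,.025,-.025,.025,0,.08),boxc(-.155,-.02,-.01,.01,.029,.051)]
JIG=[boxc(-.1,.085,-.1,.16,0,.03),boxc(-.071,.071,.113,.137,.03,.083)]
def sil(cam,hulls,v,k=4):
    m=np.zeros((480*k,640*k),np.uint8)
    for h in hulls:
        p=cam.proj(place(h,*v))
        cv2.fillConvexPoly(m,cv2.convexHull(((p+.5)*k-.5).round().astype(np.int32)),255)
    return cv2.resize(m,(640,480),interpolation=cv2.INTER_AREA)/255.
def silfit(cms,hulls,x0):
    g=lambda v:sum(np.abs(sil(c,hulls,v)-m).sum()/m.sum() for c,m in cms)
    s=np.array(x0)+np.array([[0,0,0],[.008,0,0],[0,.008,0],[0,0,.08]])
    r=minimize(g,x0,method='Nelder-Mead',options=dict(initial_simplex=s,xatol=1e-4,fatol=1e-4)); return r
E
cat > f.py <<'E'
from h import *
cs={n:Cam(read_camera(n)) for n in('scene','top')}
for thing,H,x0,px in(('mallet',MAL,[.543,-.205,-.6],{'scene':(237,235),'top':(455,265)}),('jig',JIG,[.576,.18,.05],{'scene':(390,310),'top':(225,275)})):
    ms=[]
    for n in cs:
        l=trace(thing,n); l=min(l,key=lambda d:np.hypot(*(np.array(d['location'])-px[n])))
        print(thing,n,l['p'],np.round(l['location']),l['pixels'].sum()); ms.append((cs[n],l['pixels'].astype(float)))
        im=cv2.imread(f'pics/{n}0.png'); im[l['pixels']]=im[l['pixels']]//2+np.array([127,0,127],np.uint8); cv2.imwrite(f'pics/m_{thing}_{n}.png',im)
    for sel in(ms[:1],ms[1:],ms):
        r=silfit(sel,H,x0); print(r.x.round(4),np.degrees(r.x[2]).round(1),r.fun.round(3))
E
python3 f.py
```

```text
mallet scene 0.81 [243. 226.] 1732
mallet top 0.92 [449. 275.] 2211
[ 0.5417 -0.204  -0.5427] -31.1 0.06
[ 0.5426 -0.2034 -0.5347] -30.6 0.074
[ 0.5418 -0.2028 -0.5318] -30.5 0.133
jig scene 0.95 [402. 311.] 10887
jig top 0.93 [221. 278.] 15512
[0.5751 0.1809 0.0391] 2.2 0.028
[0.5766 0.1802 0.0346] 2.0 0.021
[0.5757 0.1806 0.0356] 2.0 0.053
```

View pics/crop0.png

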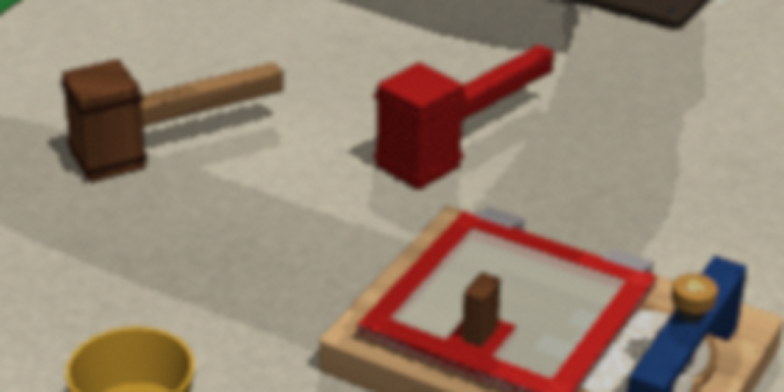

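```bash
cat >> h.py <<'E'
from scipy.spatial.transform import Rotation as Ro
def togo(p,R=None):
    s=get_state(); r=Ro.from_quat(s['tcp_rot']); print('tool cm',(r.inv().apply(np.array(p)-s['eef_pos'])*100).round(2), end=' ')
    if R is not None: print('rotvec deg',np.degrees((r.inv()*R).as_rotvec()).round(2), end=' ')
    print('t',s['time'],'pos',s['eef_pos'].round(4),'open',round(s['opening'],3),'F',s['contact_force'].round(1))
def down(xang,tilt=0):  # tool down, x axis at xang deg; 
    a=np.radians(xang); x=np.array([np.cos(a),np.sin(a),0]); z=np.array([0,0,-1.]); return Ro.from_matrix(np.c_[x,np.cross(z,x),z])
E
python3 -m crank '[[-1,0,0,0,0,0,-8.58],[-1,0,0,0,0,0,-8.58],[-1,0,0,0,0,0,-8.58],[-1,0,0,0,0,0,-8.58],[-1,0,0,0,0,0,-8.58]]'
python3 -m crank '[[-1,0,0,0,0,0,-8.58],[-1,0,0,0,0,0,-8.58],[-1,0,0,0,0,0,-8.58],[-1,0,0,0,0,0,-8.58],[-1,0,0,0,0,0,-8.58]]'
python3 -m crank '[[-1,0,0,0,0,0,-8.58],[-1,0,0,0,0,0,-8.58],[-1,0,0,0,0,0,-4.1]]'
python3 -c "
from h import *; togo([.492,-.173,.12],down(149.4))"
```

```text
time: 2.2
eef_pos: [0.285, -0.6119, 0.2483]
tcp_rot: [0.736, 0.677, 0.0, -0.0]
contact_force: [-0.5, -0.2, -0.4]
opening: 1.0
time: 2.7
eef_pos: [0.285, -0.6119, 0.2483]
tcp_rot: [0.437, 0.899, 0.0, -0.0]
contact_force: [0.5, 0.3, 0.4]
opening: 0.999
time: 3.0
eef_pos: [0.285, -0.6119, 0.2483]
tcp_rot: [0.265, 0.964, 0.0, -0.0]
contact_force: [0.3, -1.0, 0.3]
opening: 1.001
tool cm [ 4.62 48.3  12.83] rotvec deg [ 0.   -0.   -0.12] t 3.0 pos [ 0.285  -0.6119  0.2483] open 1.001 F [ 0.3 -1.   0.3]
```

```bash

python3 -m crank '[[-1,0.4,4,0.8,0,0,0],[-1,0.4,4,0.8,0,0,0],[-1,0.4,4,0.8,0,0,0],[-1,0.4,4,0.8,0,0,0],[-1,0.4,4,0.8,0,0,0]]'
python3 -m crank '[[-1,0.4,4,0.8,0,0,0],[-1,0.4,4,0.8,0,0,0],[-1,0.4,4,0.8,0,0,0],[-1,0.4,4,0.8,0,0,0],[-1,0.4,4,0.8,0,0,0]]'
python3 -m crank '[[-1,0.4,4,0.8,0,0,0],[-1,0.2,4,0.8,0,0,0],[-1,0,0.3,0,0,0,0],[-1,0,0,0,0,0,0]]'
python3 - <<'E'
from h import *
r=snap('wrist','w1.png'); togo([.492,-.173,.038],down(149.4)); c=Cam(r)
a=np.radians(-30.6)
print(c.proj(place([[0,0,.08],[-.058,0,.051],[-.155,0,.051]],.542,-.203,a)).round(0))
E
```

```text
time: 3.5
eef_pos: [0.3712, -0.4287, 0.2082]
tcp_rot: [0.267, 0.964, -0.0, 0.0]
contact_force: [0.1, -0.3, -0.6]
opening: 1.001
time: 4.0
eef_pos: [0.4571, -0.2469, 0.1684]
tcp_rot: [0.267, 0.964, -0.0, 0.0]
contact_force: [-0.3, 0.4, 0.5]
opening: 1.0
time: 4.4
eef_pos: [0.4944, -0.1733, 0.1523]
tcp_rot: [0.266, 0.964, -0.0, -0.0]
contact_force: [-1.2, -0.2, 0.7]
opening: 0.997
tool cm [ 0.26 -0.   11.46] rotvec deg [-0.03  0.03 -0.32] t 4.45 pos [ 0.4942 -0.1743  0.1526] open 0.996 F [ 1.  -0.1 -1.3]
[[323. 353.]
 [323. 245.]
 [323.  76.]]
```

View pics/w1.png

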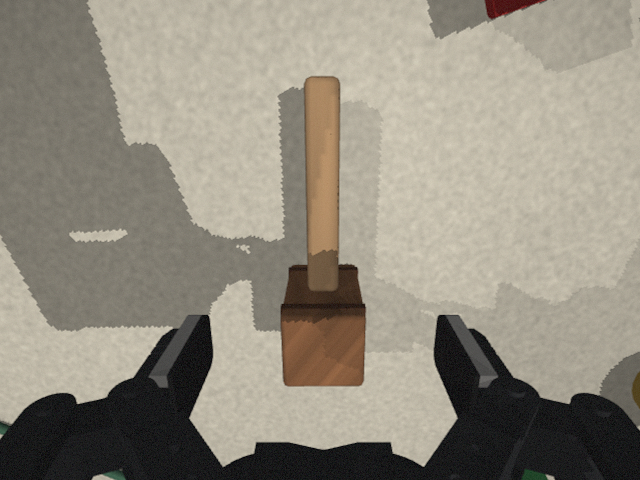

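The wrist view shows the wooden mallet, handle end at (322,76) and head top at (323,345), as my pose predicts. Going down to grip.

```bash

python3 -m crank '[[-1,0.2,0,3,0,0,0],[-1,0,0,3,0,0,0],[-1,0,0,3,0,0,0],[-1,0,0,2.4,0,0,0],[-1,0,0,0,0,0,0]]'
python3 -m crank '[[1,0,0,0,0,0,0],[1,0,0,0,0,0,0],[1,0,0,0,0,0,0],[1,0,0,0,0,0,0],[1,0,0,0,0,0,0]]' 120
python3 -m crank '[[1,0,0,0,0,0,0],[1,0,0,-1,0,0,0],[1,0,0,-2,0,0,0]]'
python3 -c "
from h import *; togo([.492,-.173,.038],down(149.4)); snap('scene','s2.png'); snap('wrist','w2.png')"
```

```text
time: 4.95
eef_pos: [0.4895, -0.1732, 0.0353]
tcp_rot: [0.268, 0.963, 0.001, -0.003]
contact_force: [0.9, -1.0, -0.6]
opening: 1.0
time: 5.45
eef_pos: [0.4931, -0.1733, 0.0397]
tcp_rot: [0.267, 0.964, -0.0, 0.001]
contact_force: [-2.1, 0.6, 4.0]
opening: 0.213
time: 5.75
eef_pos: [0.4904, -0.1718, 0.0668]
tcp_rot: [0.267, 0.964, 0.001, -0.003]
contact_force: [-0.0, -0.6, -2.7]
opening: 0.21
tool cm [-0.22 -0.02  2.88] rotvec deg [-0.   -0.33 -0.36] t 5.75 pos [ 0.4904 -0.1718  0.0668] open 0.21 F [-0.  -0.6 -2.7]
```

View pics/w2.png

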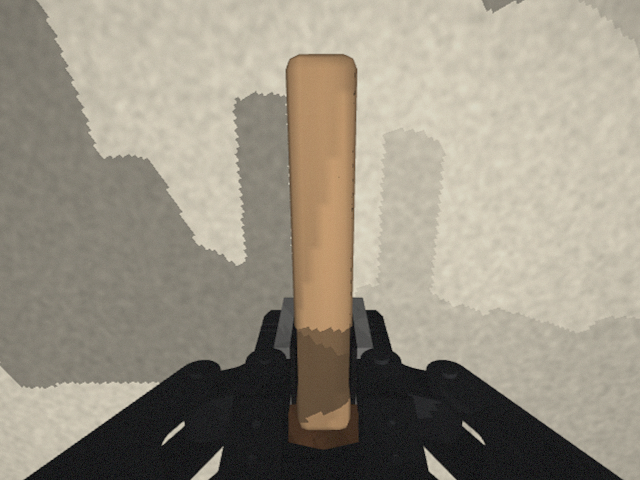

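View pics/s2.png

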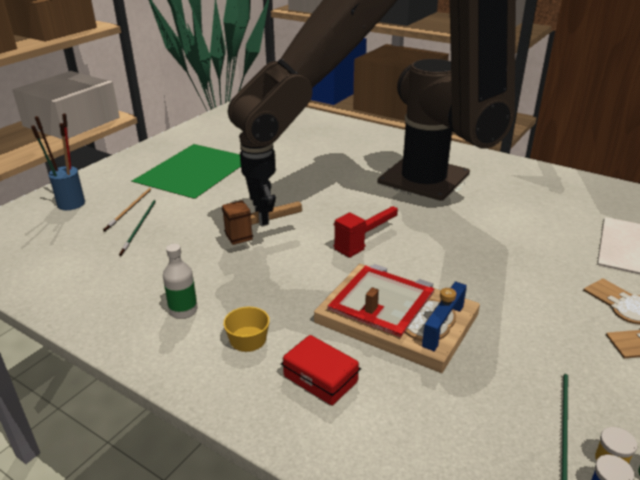

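```bash

python3 -m crank '[[1,0,0,-3,0,0,0],[1,0,0,-4,0,0,0],[1,0,0,-4,0,0,0],[1,0,0,-4,0,0,0]]'
python3 -c "
from h import *; togo([.522,.3347,.22],down(149.4))"
```

```text
time: 6.25
eef_pos: [0.4916, -0.1726, 0.2186]
tcp_rot: [0.267, 0.964, 0.0, -0.001]
contact_force: [0.1, -0.5, -2.3]
opening: 0.211
tool cm [23.5  45.06 -0.1 ] rotvec deg [-0.   -0.12 -0.37] t 6.25 pos [ 0.4916 -0.1726  0.2186] open 0.211 F [ 0.1 -0.5 -2.3]
```

```bash

python3 -m crank '[[1,1,2,0,0,0,0],[1,2,4,0,0,0,0],[1,2,4,0,0,0,0],[1,2,4,0,0,0,0],[1,2,4,0,0,0,0]]'
python3 -m crank '[[1,2,4,0,0,0,0],[1,2,4,0,0,0,0],[1,2,4,0,0,0,0],[1,2,4,0,0,0,0],[1,2,3.5,0,0,0,0]]'
python3 -m crank '[[1,2,3.5,0,0,0,0],[1,1.5,2,0,0,0,0],[1,1,1,0,0,0,0],[1,0,0,0,0,0,0],[1,0,0,0,0,0,0]]'
python3 -c "
from h import *; togo([.522,.3347,.22],down(149.4)); r=snap('top','t3.png'); T=Cam(r);snap('scene','s3.png');snap('wrist','w3.png')
print(T.proj([[.5713,.3055,.108]]))
print(trace('mallet','top')[0]['location'],[(d['location'],d['p']) for d in place_of('mallet_center','top')+place_of('mallet_center','scene')])"
```

```text
time: 6.75
eef_pos: [0.507, 0.0293, 0.2172]
tcp_rot: [0.267, 0.964, -0.0, -0.001]
contact_force: [1.5, 0.5, -2.5]
opening: 0.212
time: 7.25
eef_pos: [0.5217, 0.2484, 0.2171]
tcp_rot: [0.267, 0.964, -0.0, -0.001]
contact_force: [1.6, -0.7, -1.8]
opening: 0.212
time: 7.75
eef_pos: [0.517, 0.3243, 0.2176]
tcp_rot: [0.267, 0.964, -0.001, -0.0]
contact_force: [-0.6, 0.5, -2.7]
opening: 0.21
tool cm [ 0.11  1.14 -0.24] rotvec deg [-0.09 -0.01 -0.37] t 7.75 pos [0.517  0.3243 0.2176] open 0.21 F [-0.6  0.5 -2.7]
[[151.80199829 270.96133281]]
[337.9, 368.9] [([137.0, 260.1], 0.81), ([340.6, 350.5], 0.59), ([450.6, 235.1], 0.82), ([349.3, 238.6], 0.64)]
```

View pics/t3.png

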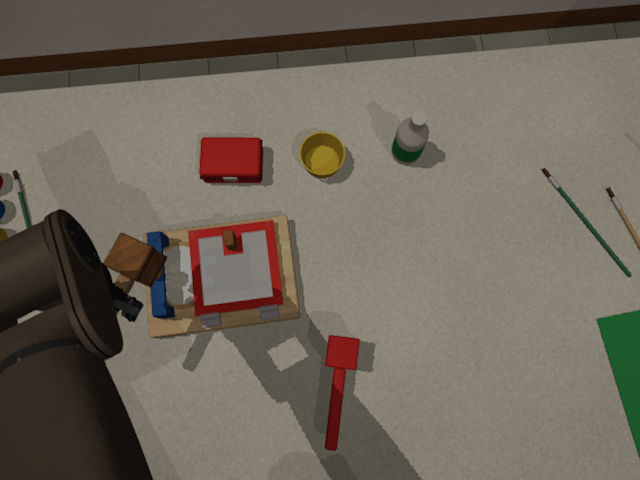

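View pics/s3.png

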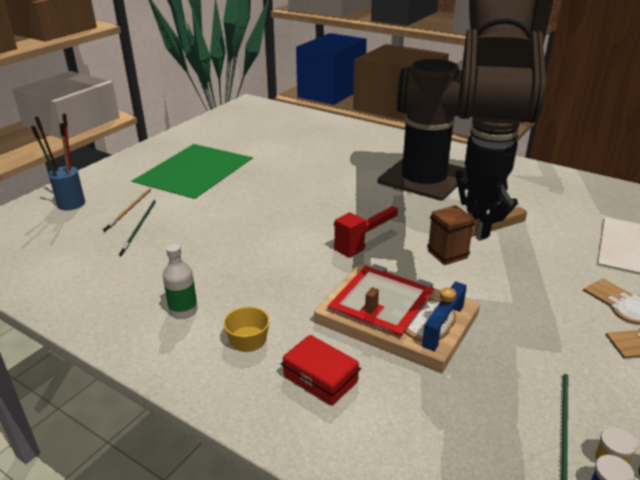

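```bash

python3 -m crank '[[1,0.1,1.1,2,0,0,0],[1,0,0,2.3,0,0,0],[1,0,0,1.5,0,0,0],[1,0,0,0,0,0,0]]'
python3 -c "
from h import *; togo([.522,.3347,.134],down(149.4)); r=snap('scene','s4.png');im=cv2.imread('pics/s4.png')[150:350,330:560];cv2.imwrite('pics/s4c.png',cv2.resize(im,None,fx=3,fy=3))"
```

```text
time: 8.45
eef_pos: [0.5204, 0.334, 0.157]
tcp_rot: [0.267, 0.964, -0.002, -0.002]
contact_force: [-1.0, 0.0, -1.9]
opening: 0.211
tool cm [-0.11  0.16  2.3 ] rotvec deg [-0.3  -0.21 -0.4 ] t 8.45 pos [0.5204 0.334  0.157 ] open 0.211 F [-1.   0.  -1.9]
```

View pics/s4c.png

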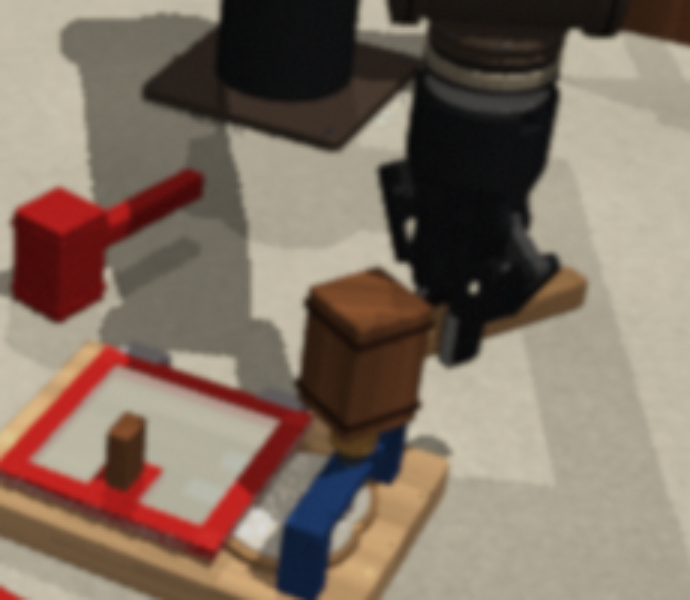

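```bash

python3 -m crank '[[1,0,0.1,0.8,0,0,0],[1,0,0,0.5,0,0,0],[1,0,0,0.5,0,0,0]]'
python3 -m crank '[[1,0,0,0.4,0,0,0],[1,0,0,0,0,0,0]]'
python3 -m crank '[[1,0,0,0.3,0,0,0],[1,0,0,0,0,0,0]]'
python3 -c "
from h import *; togo([.522,.3347,.134],down(149.4)); r=snap('scene','s5.png');im=cv2.imread('pics/s5.png')[150:350,330:560];cv2.imwrite('pics/s5c.png',cv2.resize(im,None,fx=3,fy=3))"
```

```text
time: 8.8
eef_pos: [0.5232, 0.3363, 0.1433]
tcp_rot: [0.267, 0.964, 0.001, 0.001]
contact_force: [-1.3, -0.4, 1.7]
opening: 0.214
time: 9.0
eef_pos: [0.5232, 0.3363, 0.1392]
tcp_rot: [0.267, 0.964, 0.001, 0.001]
contact_force: [-0.2, -0.4, 3.1]
opening: 0.211
time: 9.2
eef_pos: [0.5232, 0.3363, 0.1362]
tcp_rot: [0.267, 0.964, 0.001, 0.001]
contact_force: [-1.6, 0.8, 4.7]
opening: 0.214
tool cm [ 0.02 -0.2   0.22] rotvec deg [ 0.1   0.07 -0.36] t 9.2 pos [0.5232 0.3363 0.1362] open 0.214 F [-1.6  0.8  4.7]
```

View pics/s5c.png

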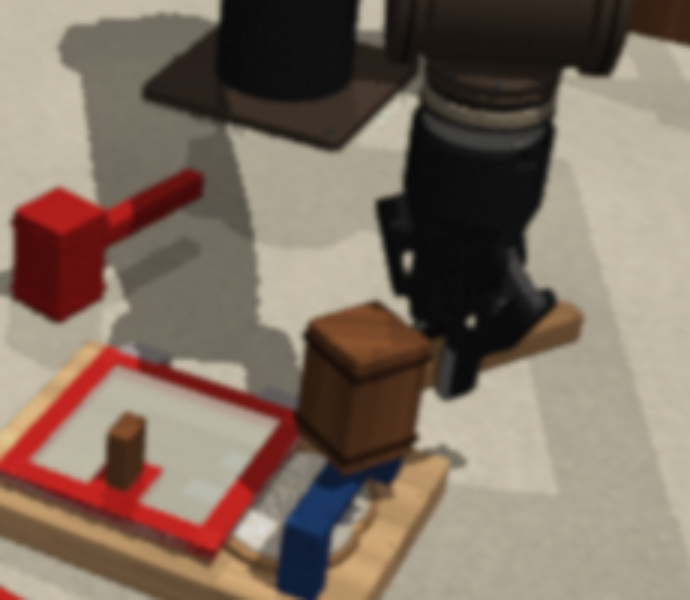

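```bash

python3 -m crank '[[1,0,0,0.2,0,0,0],[1,0,0,0,0,0,0]]'
python3 -m crank '[[1,0,0,0.2,0,0,0],[1,0,0,0,0,0,0]]'
python3 -m crank '[[1,0,0,0.1,0,0,0],[1,0,0,0,0,0,0]]'
```

```text
time: 9.45
eef_pos: [0.5232, 0.3365, 0.1355]
tcp_rot: [0.267, 0.964, 0.001, 0.001]
contact_force: [-4.6, -0.3, 8.8]
opening: 0.206
time: 9.65
eef_pos: [0.5232, 0.3366, 0.1352]
tcp_rot: [0.267, 0.964, 0.0, 0.001]
contact_force: [-7.9, -0.5, 14.9]
opening: 0.215
time: 9.85
eef_pos: [0.5231, 0.3367, 0.135]
tcp_rot: [0.267, 0.964, 0.0, 0.001]
contact_force: [-8.6, 0.0, 17.9]
opening: 0.213
```

```bash

python3 -m crank '[[1,0,0,-1.5,0,0,0],[1,0,0,-3,0,0,0],[1,0,0,-3,0,0,0],[1,0,0,-1,0,0,0],[1,0,0,0,0,0,0]]'
python3 -c "
from h import *; togo([.493,-.1733,.22],down(149.4))"
```

```text
time: 10.35
eef_pos: [0.5231, 0.3361, 0.2162]
tcp_rot: [0.267, 0.964, 0.001, 0.001]
contact_force: [-0.0, -1.2, -2.1]
opening: 0.215
tool cm [-23.64 -45.22  -0.43] rotvec deg [ 0.11  0.07 -0.38] t 10.35 pos [0.5231 0.3361 0.2162] open 0.215 F [-0.  -1.2 -2.1]
```

```bash

python3 -m crank '[[1,-1.6,-3,0,0,0,0],[1,-2,-4,0,0,0,0],[1,-2,-4,0,0,0,0],[1,-2,-4,0,0,0,0],[1,-2,-4,0,0,0,0]]'
python3 -m crank '[[1,-2,-4,0,0,0,0],[1,-2,-4,0,0,0,0],[1,-2,-4,0,0,0,0],[1,-2,-4,0,0,0,0],[1,-2,-3.5,0,0,0,0]]'
python3 -m crank '[[1,-2,-3.5,0,0,0,0],[1,-1.5,-2,0,0,0,0],[1,-0.5,-1.2,0,0,0,0],[1,0,0,0,0,0,0],[1,0,0,0,0,0,0]]'
python3 -m crank '[[1,0,0,4,0,0,0],[1,0,0,4,0,0,0],[1,0,0,4,0,0,0],[1,0,0,3,0,0,0],[1,0,0,0,0,0,0]]'
python3 -c "
from h import *; togo([.493,-.1733,.039],down(149.4));snap('scene','s6.png')"
```

```text
time: 10.85
eef_pos: [0.5052, 0.1219, 0.2121]
tcp_rot: [0.267, 0.964, -0.001, -0.002]
contact_force: [1.2, -0.9, -2.5]
opening: 0.214
time: 11.35
eef_pos: [0.4905, -0.0964, 0.2123]
tcp_rot: [0.267, 0.964, 0.0, -0.003]
contact_force: [1.6, -0.0, -2.2]
opening: 0.211
time: 11.85
eef_pos: [0.4916, -0.1719, 0.2139]
tcp_rot: [0.267, 0.964, 0.001, -0.001]
contact_force: [-0.2, 0.3, -2.9]
opening: 0.212
time: 12.35
eef_pos: [0.4886, -0.1692, 0.0603]
tcp_rot: [0.266, 0.964, 0.002, -0.006]
contact_force: [-0.1, 0.4, -2.4]
opening: 0.212
tool cm [-0.62 -0.13  2.12] rotvec deg [ 0.01 -0.69 -0.25] t 12.35 pos [ 0.4886 -0.1692  0.0603] open 0.212 F [-0.1  0.4 -2.4]
```

View pics/s6.png

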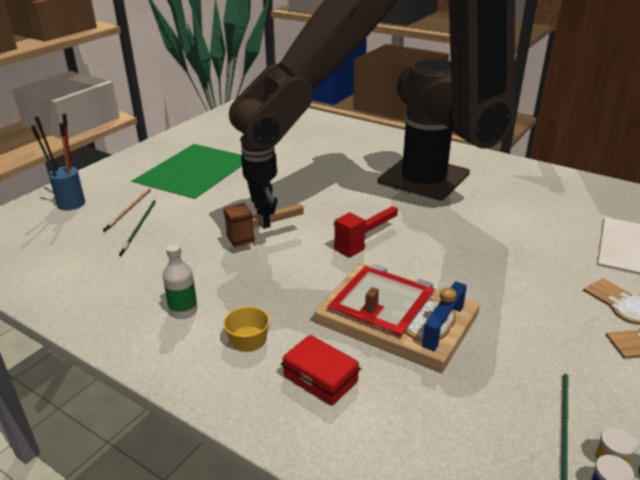

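The mallet hangs upright at about (237,228) over its old spot; the punch has come back up at (448,296), and the flap is shut. Lowering it gently.

```bash

python3 -m crank '[[1,0,0,1.0,0,0,0],[1,0,0,0.6,0,0,0],[1,0,0,0,0,0,0]]'
python3 -m crank '[[1,0,0,0.3,0,0,0],[1,0,0,0,0,0,0]]'
```

```text
time: 12.7
eef_pos: [0.4927, -0.173, 0.0498]
tcp_rot: [0.267, 0.964, -0.0, 0.0]
contact_force: [-0.7, -0.2, -2.4]
opening: 0.211
time: 12.9
eef_pos: [0.4926, -0.1732, 0.0466]
tcp_rot: [0.267, 0.964, -0.0, 0.0]
contact_force: [-0.6, 0.1, -2.1]
opening: 0.212
```

```bash

python3 -m crank '[[1,0,0,0.4,0,0,0],[1,0,0,0,0,0,0]]'
python3 -m crank '[[1,0,0,0.2,0,0,0],[1,0,0,0,0,0,0]]'
```

```text
time: 13.1
eef_pos: [0.4921, -0.173, 0.042]
tcp_rot: [0.267, 0.964, 0.0, -0.0]
contact_force: [-0.8, 0.7, -1.2]
opening: 0.21
time: 13.3
eef_pos: [0.4923, -0.173, 0.0401]
tcp_rot: [0.267, 0.964, 0.0, -0.0]
contact_force: [0.8, -0.6, -3.1]
opening: 0.213
```

```bash

python3 -m crank '[[1,0,0,0.1,0,0,0],[1,0,0,0,0,0,0]]'
python3 -m crank '[[0.3,0,0,0,0,0,0],[-0.3,0,0,0,0,0,0],[-1,0,0,0,0,0,0],[-1,0,0,0,0,0,0],[-1,0,0,0,0,0,0]]'
python3 -m crank '[[-1,0,0,-2,0,0,0],[-1,0,0,-3,0,0,0],[-1,0,0,-4,0,0,0],[-1,0,0,-4,0,0,0],[-1,0,0,-1,0,0,0]]'
python3 - <<'E'
from h import *
togo([.493,-.1733,.18]);snap('scene','s7.png');
E
```

```text
time: 13.5
eef_pos: [0.4925, -0.1731, 0.0398]
tcp_rot: [0.267, 0.964, -0.0, 0.0]
contact_force: [-2.0, 1.4, 2.4]
opening: 0.212
time: 14.0
eef_pos: [0.4924, -0.1731, 0.0394]
tcp_rot: [0.267, 0.964, -0.0, 0.0]
contact_force: [0.1, 0.8, -0.1]
opening: 0.991
time: 14.5
eef_pos: [0.4949, -0.1744, 0.1849]
tcp_rot: [0.267, 0.964, -0.001, 0.005]
contact_force: [0.7, -0.5, 0.2]
opening: 1.0
tool cm [0.22 0.   0.49] t 14.5 pos [ 0.4949 -0.1744  0.1849] open 1.0 F [ 0.7 -0.5  0.2]
```

View pics/s7.png

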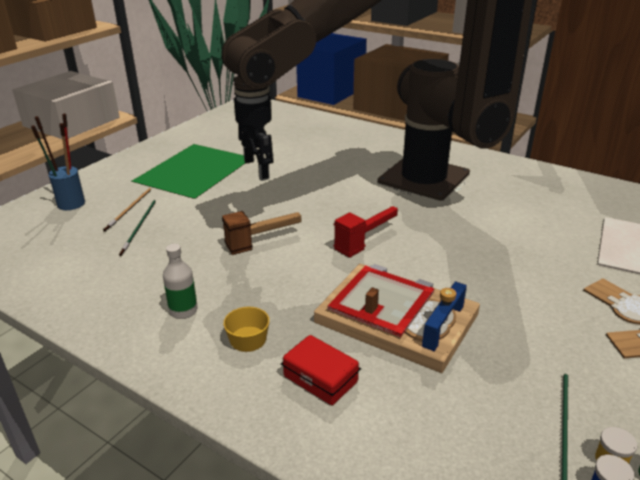

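```bash

python3 -m crank '[[-1,0,0,-1,0,0,-8.4],[-1,0,0,-1,0,0,-8.4],[-1,0,0,0,0,0,-8.4],[-1,0,0,0,0,0,-7.4]]'
python3 -c "
from h import *; togo([.6177,.1821,.18],down(182))"
```

```text
time: 14.95
eef_pos: [0.4917, -0.1727, 0.1976]
tcp_rot: [-0.017, 1.0, 0.001, -0.001]
contact_force: [-0.2, -0.2, 0.6]
opening: 0.993
tool cm [-13.81  35.03   1.78] rotvec deg [ 0.08 -0.12 -0.05] t 14.95 pos [ 0.4917 -0.1727  0.1976] open 0.993 F [-0.2 -0.2  0.6]
```

```bash

python3 -m crank '[[-1,-1.4,3.5,0,0,0,0],[-1,-1.4,3.5,0,0,0,0],[-1,-1.4,3.5,0,0,0,0],[-1,-1.4,3.5,0,0,0,0],[-1,-1.4,3.5,0,0,0,0]]'
python3 -m crank '[[-1,-1.4,3.5,0,0,0,0],[-1,-1.4,3.5,0,0,0,0],[-1,-1.4,3.5,0,0,0,0],[-1,-1.4,3.5,0,0,0,0],[-1,-1.2,3.5,0,0,0,0]]'
python3 -m crank '[[-1,0,0,2,0,0,0],[-1,0,0,2,0,0,0],[-1,0,0,0,0,0,0],[-1,0,0,0,0,0,0]]'
python3 - <<'E'
from h import *
togo([.6177,.1821,.072],down(182)); r=snap('wrist','w8.png'); c=Cam(r)
P=place([[.042,0,.088],[-.078,0,.046],[.055,.008,.088],[.055,-.008,.088],[.029,.008,.088],[.029,-.008,.088],[0,.125,.108]],.5757,.1806,.0356)
print(c.proj(P).round(0)); print(place_of('flap_grip','wrist'), c.proj(place([[.042,0,.074]],.5757,.1806,.0356)))
E
```

```text
time: 15.45
eef_pos: [0.5567, 0.0055, 0.197]
tcp_rot: [-0.014, 1.0, 0.0, -0.002]
contact_force: [-0.0, -0.5, -0.4]
opening: 1.0
time: 15.95
eef_pos: [0.6198, 0.1821, 0.1966]
tcp_rot: [-0.014, 1.0, -0.0, -0.002]
contact_force: [1.2, -0.5, 0.2]
opening: 0.995
time: 16.35
eef_pos: [0.6194, 0.1805, 0.1574]
tcp_rot: [-0.014, 1.0, -0.0, -0.002]
contact_force: [0.5, 0.2, -0.0]
opening: 0.995
tool cm [0.13 0.17 8.54] rotvec deg [-0.02 -0.21 -0.38] t 16.35 pos [0.6194 0.1805 0.1574] open 0.995 F [ 0.5  0.2 -0. ]
[[327. 267.]
 [325.  34.]
 [341. 289.]
 [312. 289.]
 [342. 244.]
 [312. 244.]
 [599. 198.]]
[{'location': [329.4, 257.4], 'p': 0.7}, {'location': [325.3, 163.2], 'p': 0.6}] [[326.49533998 257.38428369]]
```

View pics/w8.png

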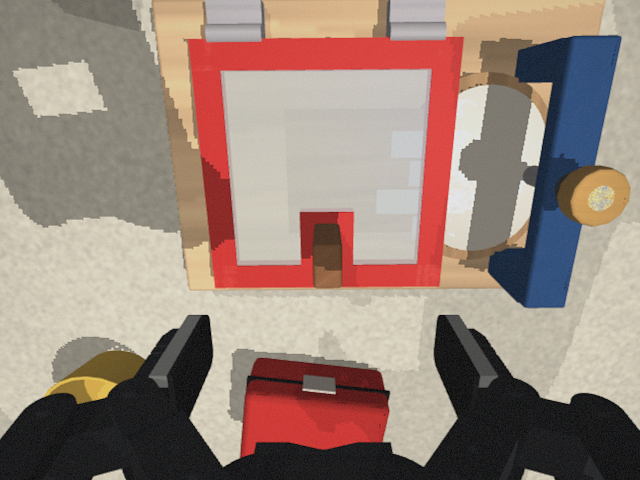

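The wrist view shows the tab top at (327,267), the brass head at (600,198) and the bead box at (315,410), all matching my fitted pose. Going down and gripping.

```bash

python3 -m crank '[[-1,0.1,0.2,3,0,0,0],[-1,0,0,3,0,0,0],[-1,0,0,1.7,0,0,0],[-1,0,0,0.8,0,0,0],[-1,0,0,0,0,0,0]]'
python3 -c "
from h import *; togo([.6177,.1821,.072],down(182))"
python3 -m crank '[[1,0,0,0,0,0,0],[1,0,0,0,0,0,0],[1,0,0,0,0,0,0],[1,0,0,0,0,0,0],[1,0,0,0,0,0,0]]' 80
python3 -c "
from h import *; togo([.6177,.1821,.072],down(182))"
```

```text
time: 16.95
eef_pos: [0.6191, 0.1825, 0.0738]
tcp_rot: [-0.014, 1.0, -0.0, -0.001]
contact_force: [0.6, -0.5, 0.8]
opening: 1.001
tool cm [ 0.14 -0.03  0.18] rotvec deg [-0.01 -0.07 -0.39] t 16.95 pos [0.6191 0.1825 0.0738] open 1.001 F [ 0.6 -0.5  0.8]
time: 17.45
eef_pos: [0.6196, 0.1827, 0.0749]
tcp_rot: [-0.015, 1.0, -0.0, 0.001]
contact_force: [0.4, 0.3, 1.4]
opening: 0.179
tool cm [ 0.2  -0.06  0.29] rotvec deg [-0.    0.06 -0.34] t 17.45 pos [0.6196 0.1827 0.0749] open 0.179 F [0.4 0.3 1.4]
```

```bash

python3 -m crank '[[1,0.16,0,-0.53,0,-2.5,0],[1,0.16,0,-0.53,0,-2.5,0],[1,0.16,0,-0.53,0,-2.5,0],[1,0.16,0,-0.53,0,-2.5,0]]'
python3 -m crank '[[1,0.16,0,-0.53,0,-2.5,0],[1,0.16,0,-0.53,0,-2.5,0],[1,0.16,0,-0.53,0,-2.5,0],[1,0.16,0,-0.53,0,-2.5,0],[1,0,0,0,0,0,0]]'
cat > g.py <<'E'
from h import *
s=get_state(); R=Ro.from_quat(s['tcp_rot']).as_matrix(); tilt=np.degrees(np.arctan2(R[0,2],-R[2,2]))
g=s['eef_pos']-.002*R[:,2]; a=.0356; h=place([[-.078,0,.042]],.5757,.1806,a)[0]; d=g-h; dx=d[0]*np.cos(a)+d[1]*np.sin(a)
print('tilt',tilt.round(2),'flap by pos',np.degrees(np.arctan2(d[2],dx)-np.arctan2(.032,.122)).round(2),'r',np.hypot(dx,d[2]).round(4),'F',s['contact_force'].round(1),'tq',s['wrist_torque'].round(2),'q',s['qpos'].round(2),'dq',np.abs(s['dq']).max().round(4),s['opening'],s['time'])
E
python3 g.py
```

```text
time: 17.85
eef_pos: [0.6119, 0.1825, 0.0955]
tcp_rot: [-0.015, 0.996, 0.001, 0.089]
contact_force: [2.4, -0.3, -0.6]
opening: 0.174
time: 18.35
eef_pos: [0.6006, 0.1821, 0.1148]
tcp_rot: [-0.015, 0.984, 0.002, 0.175]
contact_force: [3.0, 0.1, -3.5]
opening: 0.169
tilt 20.18 flap by pos 21.47 r 0.1266 F [ 3.   0.1 -3.5] tq [-0.   -0.4   0.21] q [ 0.15  0.19  1.99 -0.07  0.62 -1.4 ] dq 0.0412 0.16881824205999302 18.35
```

```bash

python3 -m crank '[[1,0.16,0,-0.53,0,-2.5,0],[1,0.16,0,-0.53,0,-2.5,0],[1,0.16,0,-0.53,0,-2.5,0],[1,0.16,0,-0.53,0,-2.5,0],[1,0,0,0,0,0,0]]'
python3 g.py
```

```text
time: 18.85
eef_pos: [0.5863, 0.1816, 0.1313]
tcp_rot: [-0.014, 0.966, 0.004, 0.26]
contact_force: [4.8, -1.2, -4.3]
opening: 0.173
tilt 30.11 flap by pos 31.42 r 0.1263 F [ 4.8 -1.2 -4.3] tq [ 0.01 -0.45  0.25] q [ 0.16  0.09  2.1  -0.16  0.43 -1.31] dq 0.0352 0.17311940704706283 18.85
```

```bash

python3 -m crank '[[1,0.16,0,-0.53,0,-2.5,0],[1,0.16,0,-0.53,0,-2.5,0],[1,0.16,0,-0.53,0,-2,0],[1,0,0,0,0,0,0]]' 30
python3 g.py
```

```text
time: 19.25
eef_pos: [0.5738, 0.1811, 0.1419]
tcp_rot: [-0.014, 0.948, 0.004, 0.318]
contact_force: [6.6, -1.3, -5.6]
opening: 0.169
tilt 37.08 flap by pos 38.89 r 0.1262 F [ 6.6 -1.3 -5.6] tq [-0.07 -0.59  0.27] q [ 0.17  0.02  2.19 -0.29  0.31 -1.18] dq 0.0319 0.16892162527437943 19.25
```

```bash

python3 -m crank '[[1,0.11,0,-0.35,0,-0.3,0],[1,0.12,0,-0.35,0,-0.3,0],[1,0.13,0,-0.35,0,-0.3,0],[1,0,0,0,0,0,0]]' 25
python3 g.py
```

```text
time: 19.65
eef_pos: [0.5646, 0.1808, 0.1477]
tcp_rot: [-0.014, 0.946, 0.004, 0.325]
contact_force: [5.9, -2.0, -6.2]
opening: 0.176
tilt 37.88 flap by pos 43.81 r 0.1258 F [ 5.9 -2.  -6.2] tq [-0.17 -0.58  0.05] q [ 0.17 -0.01  2.21 -0.31  0.3  -1.16] dq 0.0062 0.17602888323456667 19.65
```

```bash

python3 -m crank '[[1,0.14,0,-0.34,0,-0.2,0],[1,0.15,0,-0.34,0,-0.2,0],[1,0.15,0,-0.34,0,0,0],[1,0.16,0,-0.34,0,0,0],[1,0,0,0,0,0,0]]' 25
python3 g.py
python3 - <<'E'
from h import *
snap('scene','s9.png');snap('top','t9.png')
im=cv2.imread('pics/s9.png')[170:380,290:500];cv2.imwrite('pics/s9c.png',cv2.resize(im,None,fx=2.8,fy=2.8))
E
```

```text
time: 20.15
eef_pos: [0.5512, 0.1803, 0.1543]
tcp_rot: [-0.013, 0.945, 0.004, 0.327]
contact_force: [5.6, -1.6, -4.5]
opening: 0.178
tilt 38.2 flap by pos 50.66 r 0.1253 F [ 5.6 -1.6 -4.5] tq [-0.17 -0.41  0.09] q [ 0.18 -0.05  2.24 -0.31  0.31 -1.16] dq 0.0064 0.17811689321357194 20.15
```

View pics/s9c.png

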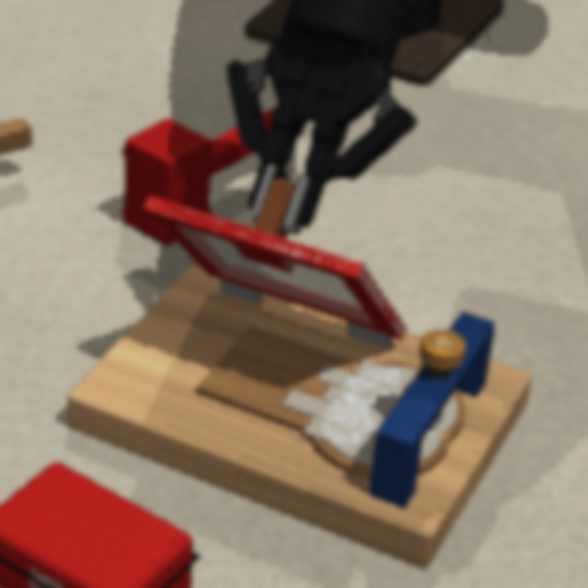

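View pics/s9.png

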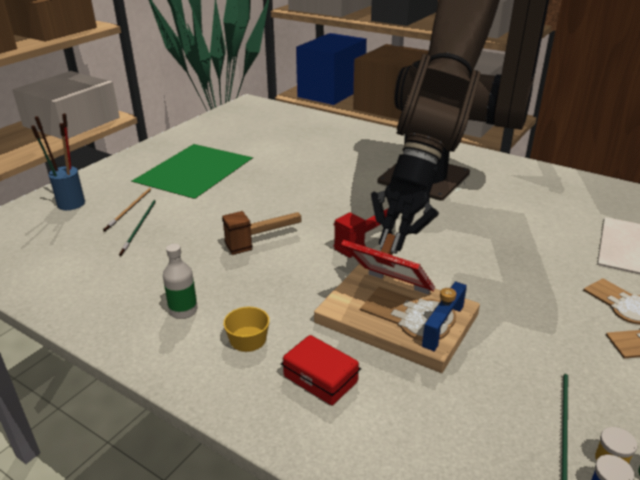

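```bash
python3 - <<'E'
from h import *
c=Cam(read_camera('scene')); im=cv2.imread('pics/s9.png')[170:380,290:500]; im=cv2.resize(im,None,fx=2.8,fy=2.8)
for th,col in((43,(255,0,0)),(49,(0,255,0)),(55,(255,255,0))):
    t=np.radians(th); pts=boxc(0,.15,-.075,.075,-.004,.004)
    P=np.c_[-.078+pts[:,0]*np.cos(t)-pts[:,2]*np.sin(t),pts[:,1],.042+pts[:,0]*np.sin(t)+pts[:,2]*np.cos(t)]
    p=((c.proj(place(P,.5757,.1806,.0356))-[290,170])*2.8).astype(int); print(th,(p/2.8+[290,170])[4:].round(0).tolist())
    for i in range(8):
        for k in(1,2,4):
            if not i&k: cv2.line(im,tuple(p[i].tolist()),tuple(p[i|k].tolist()),col,1)
cv2.imwrite('pics/ov9.png',im)
m=[d for d in place_of('mallet_center','scene')]; print([(d['location'],d['p']) for d in m])
E
python3 g.py
```

```text
43 [[338.0, 252.0], [340.0, 248.0], [414.0, 277.0], [416.0, 272.0]]
49 [[341.0, 244.0], [343.0, 240.0], [418.0, 269.0], [419.0, 264.0]]
55 [[345.0, 236.0], [346.0, 232.0], [421.0, 260.0], [422.0, 256.0]]
[([235.7, 231.1], 0.92), ([350.4, 236.4], 0.62)]
tilt 38.18 flap by pos 50.59 r 0.1252 F [ 4.2 -2.2 -4.9] tq [-0.13 -0.35  0.06] q [ 0.18 -0.05  2.24 -0.31  0.31 -1.16] dq 0.0023 0.17669493181730062 20.35
```

View pics/ov9.png

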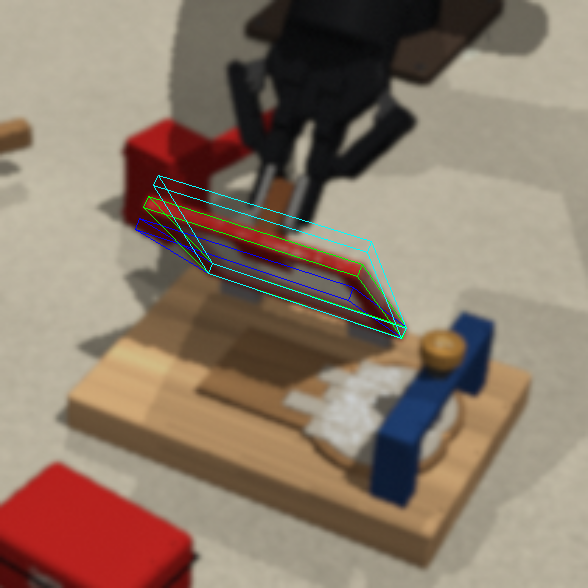

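The overlay puts the flap at about 49°, and the grip position says 49–50.6°. I'll firm up the grip and check for creep.

```bash

python3 -m crank '[[1,0,0,0,0,0,0],[1,0,0,0,0,0,0],[1,0,0,0,0,0,0],[1,0,0,0,0,0,0],[1,0,0,0,0,0,0]]' 60
python3 g.py
python3 -m crank '[[1,0,0,0,0,0,0],[1,0,0,0,0,0,0],[1,0,0,0,0,0,0],[1,0,0,0,0,0,0],[1,0,0,0,0,0,0]]'
python3 g.py
python3 - <<'E'
from h import *
snap('scene','s10.png'); a=cv2.imread('pics/s9.png').astype(int);b=cv2.imread('pics/s10.png').astype(int); d=np.abs(a-b).max(2); print((d>40).sum(), np.argwhere(d>60)[:5])
print([(d['location'],d['p']) for d in place_of('punch_top','scene')])
cv2.imwrite('pics/s10c.png',cv2.resize(cv2.imread('pics/s10.png')[170:380,210:500],None,fx=2.7,fy=2.7))
E
```

```text
time: 20.85
eef_pos: [0.5513, 0.1803, 0.1542]
tcp_rot: [-0.013, 0.945, 0.004, 0.327]
contact_force: [4.0, -2.1, -4.4]
opening: 0.175
tilt 38.18 flap by pos 50.57 r 0.1253 F [ 4.  -2.1 -4.4] tq [-0.16 -0.38  0.04] q [ 0.18 -0.05  2.24 -0.31  0.31 -1.16] dq 0.0027 0.1752763824748483 20.85
time: 21.35
eef_pos: [0.5513, 0.1803, 0.1542]
tcp_rot: [-0.013, 0.945, 0.004, 0.327]
contact_force: [4.1, -1.8, -5.1]
opening: 0.174
tilt 38.18 flap by pos 50.57 r 0.1253 F [ 4.1 -1.8 -5.1] tq [-0.14 -0.35  0.07] q [ 0.18 -0.05  2.24 -0.31  0.31 -1.16] dq 0.0013 0.17372692728488415 21.35
352 [[241 343]
 [241 344]
 [241 345]
 [242 343]
 [242 344]]
[([448.7, 292.8], 0.53), ([248.8, 340.6], 0.17)]
```

View pics/s10c.png

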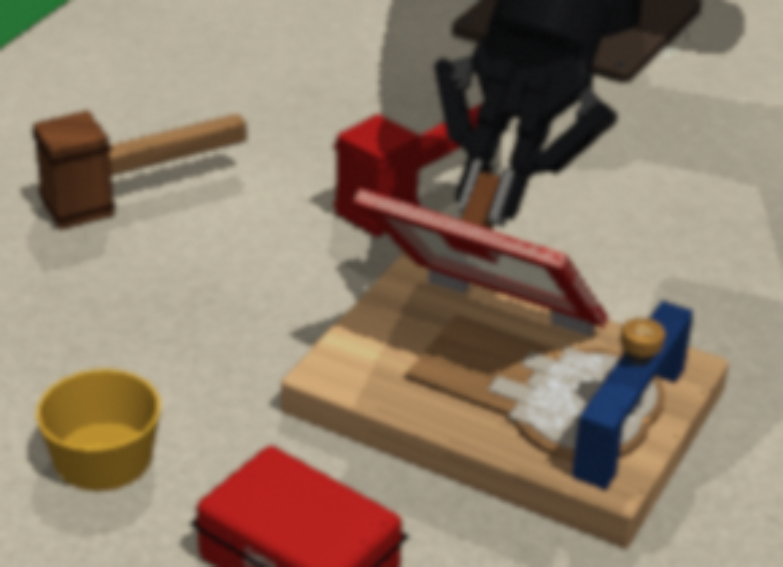

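```bash

python3 -m crank '[[1,0,0,0,0,0,0],[1,0,0,0,0,0,0],[1,0,0,0,0,0,0],[1,0,0,0,0,0,0],[1,0,0,0,0,0,0]]'
python3 -m crank '[[1,0,0,0,0,0,0],[1,0,0,0,0,0,0],[1,0,0,0,0,0,0],[1,0,0,0,0,0,0],[1,0,0,0,0,0,0]]'
python3 - <<'E'
from h import *
snap('scene','s11.png'); a=cv2.imread('pics/s10.png').astype(int);b=cv2.imread('pics/s11.png').astype(int);z=cv2.imread('pics/s9.png').astype(int)
for p,q in((a,b),(z,a)):
    d=np.abs(p-q).max(2); y,x=np.nonzero(d>40); print(len(x), x.min() if len(x) else 0,x.max() if len(x) else 0,y.min() if len(x) else 0,y.max() if len(x) else 0)
A=lambda i:np.float32(i[235:295,335:440].mean(2)); print(cv2.phaseCorrelate(A(z),A(a)),cv2.phaseCorrelate(A(a),A(b)))
E
python3 g.py
```

```text
time: 21.95
eef_pos: [0.5513, 0.1803, 0.1542]
tcp_rot: [-0.013, 0.945, 0.004, 0.327]
contact_force: [5.3, -2.2, -5.2]
opening: 0.174
time: 22.45
eef_pos: [0.5513, 0.1803, 0.1542]
tcp_rot: [-0.013, 0.945, 0.004, 0.327]
contact_force: [4.8, -1.4, -5.0]
opening: 0.175
213 342 419 241 266
352 342 418 240 268
((-0.04829043821808909, 0.06800519824624374), 0.9406634176586881) ((-0.012662074859633776, 0.07078374098194828), 1.001244110678449)
tilt 38.18 flap by pos 50.58 r 0.1252 F [ 4.1 -2.1 -4.5] tq [-0.17 -0.3   0.07] q [ 0.18 -0.05  2.24 -0.31  0.31 -1.16] dq 0.0021 0.17217123320820615 22.5
```

```bash
python3 -c "
from h import *; print(sign_off())"
```

```text
the job is handed in; nothing more can be done
None
```

The job is handed in, with the gripper still holding the flap open at about 49–50°. `sign_off` gave no verdict, so what follows rests on my own checks.

- **Punch:** I took the wooden mallet, not the red look-alike, and with the flap shut pressed the punch down until the force jumped to about 18 N at its stop. The punch had sprung back up in the later pictures.
- **Mallet:** I set it standing on the bench at its original spot and let go; it was still there in the last pictures.
- **Flap:** I gripped the wooden tab and lifted the flap. The image overlay read 49°, and the grip position read about 50.6°, or roughly 49° after correcting a 1.3° offset.
- **Bystanders:** The glue bottle, paint tub and bead box showed no movement in the last full scene view.

**What was less clean:**
- Joint 5 was nearing its limit, so the tool tilted only 38°. For the last 10° or so I let the tab pivot between the pads at 25–30 N, then firmed the grip to 60 N.
- The final pictures differ slightly along the flap's edge. At most this suggests a creep of a few thousandths of a rad/s, well under the 0.06 rad/s limit; the measured tool pose did not move.

The run took about 22.5 s of the 58 s allowed.

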